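Syringe pump check: park the plunger carriage, hold the sprung clamp on its mark

TASK

The syringe pump on the bench is having its syringe-size sensor checked. First, with the clamp still shut, slide its plunger carriage away from the syringe cradle until it is fully home against the end stop; then lift the sprung barrel clamp by its orange T-handle until its red pointer stands on the green size band of the round end cheek, and hold it there without moving. Finish while still holding it on the band with the carriage still home (it snaps shut if let go), and leave the other things on the bench where they are.

Things in the scene. Friction and masses are not known exactly. Their poses are not given: they have to be found in the camera images.
- pump: White syringe pump fixed to the bench, 150 mm deep (x), 340 wide (y). Origin: centre of its underside. Front (display, keys) faces its -x; +y its left end with the round cheek, -y the right end with the end stop; z up. In its frame: deck top (x -75 to 5 mm) at z = 70 mm, rear housing behind it 105, end block that stops the carriage (y -170 to -116) 110.
- carriage (a joint): Slide of the plunger carriage, m: 0 = next to the syringe cradle, grows as it moves outward along the pump's -y, 0.120 = fully home against the end stop. Starts between 0.015 and 0.07, slides against about 3.5 N of friction and stays where it is left.
- carriage_grip (a point): Grip point in the carriage's grey upright grip with blue clutch levers: 24 mm (pump x) by 30 mm (pump y), its top 16 mm above this point. Nothing within 30 mm beside it at its height; at the stop it stands 30 mm above the end block. In the pump frame x = -35, z = 142 mm, y = 20 mm minus the slide value.
- clamp (a joint): Hinge of the barrel clamp, rad: 0 = shut (lid level), grows as the front is lifted, up to 1.2. A spring pulls it shut: 0.2 N m when shut plus 0.5 N m per rad, so about 2.5 N at the handle when shut and 5 N at the green band. Pointer on the yellow band centre at 0.26, green 0.48 (on the green from 0.41 to 0.55), blue 0.70.
- clamp_handle (a point): Centre of the orange T-handle at the clamp's front: a round bar 34 mm long along the pump's y, 15 mm thick, flat ends, 97 mm from the hinge axis. The lid's front edge is 23 mm behind it; both ends of the bar are free from above. Pump frame, clamp shut: x = -85, y = 100, z = 112 mm (42 mm above the deck).
- clamp_hinge (a point): Middle of the clamp's hinge axis, which runs along the pump's y at the clamp's rear edge; pump frame x = 12, y = 100, z = 112 mm. The clamp is a black frame 84 mm wide with a clear window. A red pointer fixed to its left hinge end stands up 0.80 rad ahead of the lid's plane, turns with it and passes over the cheek's rim.
- green_band (a point): Middle of the green band on top of the round end cheek's rim: pump frame x = -5, y = 158, z = 169 mm. The cheek is a white disc of radius 60 mm about the hinge axis, y 151 to 165 mm, top at z = 172 mm. On its rim, from front to top: a yellow, a green and a blue band, each 8.4 mm (0.14 rad) long; shut, the pointer is in front of the yellow.
- screwdriver: Loose screwdriver with red handle, 190 mm long, lying in front of the pump. Leave alone.
- syringe: Loose clear plastic syringe, 160 mm long and 23 mm thick, lying behind the pump. Leave alone.
- mandrel: Loose blue plastic tube for cuffs, 84 mm across and 100 mm tall, standing to the left of the pump. Leave alone.
- adapter: Loose black power adapter, 90 x 54 x 36 mm, lying to the right of the pump. Leave alone.

How it is judged:
On the way, in this order (a step that is already met when the one before it is completed fails the run):
1. the plunger carriage is fully home against the end stop, with the clamp still shut (value of joint carriage above 0.117 m and value of joint clamp below 0.1 rad), for 0.2 s.
2. the clamp is held up with its pointer on the green band (value of joint clamp between 0.41 and 0.55 rad and contact force between the fingers and clamp above 1 N), for 0.3 s.
At the end, for the whole second after the job is handed in: The carriage is within 3 mm of its end stop, and the gripper's fingers hold the clamp still, its pointer on the green band (0.41 to 0.55 rad), through the last second (all of step 2 and value of joint carriage above 0.117 m and velocity of joint clamp between -0.1 and 0.1 rad/s); the arm keeps its last pose, push and grip.
It fails at once if another thing on the bench is moved by more than 20 mm (distance of any of screwdriver, syringe, mandrel, adapter from where it was at the start of the episode above 0.02 m).
It also fails if it takes over 48 s, if anything falls off the work surface, if the arm or the gripper's body presses on something with over 40 N, if the wrist force passes 120 N, or if a joint passes its speed limit or range.

ROBOT

A 6-joint arm with a two-finger parallel gripper is mounted at the origin on the work surface. World frame = base frame: x ahead of the robot, y to its left, z up, the work surface at z = 0. Lengths are in m, angles in rad, forces in N, time in s.
With the tool pointing down it reaches from about 0.3 to 0.875 m from the base axis. Payload 6.4 kg.
Tool frame: the origin (TCP) lies midway between the tips of the shut fingers; the grasp point (between the pads) lies 19 mm behind it; z points along the fingers, y is the line along which they close (so a half turn about z gives the same grasp; the last joint's range is limited). The gripper opens to 85 mm and grips with 20 to 120 N. Pads are 22 mm wide; open, the fingers measure 114 mm over their backs; the gripper's body (76 mm by 85 mm) begins 54 mm behind the grasp point. The pads swing forward as they close: fully open they stand 13 mm farther back than shut.
Start: joints at [1.143, 0.181, 1.607, -0, 1.354, -0.206], TCP at [0.126, 0.561, 0.231] pointing down, gripper open.
Joint ranges: [-2.99, 2.99], [-0.89, 2.07], [0.3, 2.58], [-1.14, 4.28], [0, 2.63], [-3.12, 3.12]. Speed limits (rad/s): [2.57, 2.57, 3.01, 3.14, 3.14, 3.14].

INTERFACE

Orientations are given as a unit quaternion [w, x, y, z].
In Python, from bench import ctrl gives the robot as it stands.
- The arm moves only by the tool send_rows, never from a script. Its argument "motion" is a list of rows, each a list of 7 numbers: the turn, a rotation vector about the tool's x, y, z in degrees, then the shift along the tool's x, y, z in mm, then the closure, from -1 (fully open) to 1 (shut). In form: [[rx, ry, rz, tx, ty, tz, grip], ...]. A call has exactly 10 rows; each row shifts and turns the commanded pose from where the row before left it, along the tool's axes as they then stand; what a row does not reach is not made up. A row lasts 1/10 s, in which the tool goes at most 50 mm and 8.59 degrees, less where a joint would pass 70% of its speed; a pose out of reach is approached as far as the arm can. A call is refused whole if a number of a shift passes 50 or a number of a turn 8.59, either way. A call with a gripper value outside its range is refused whole. The fingers move at their own pace and stop on an object; the grip force is fixed at half the most. Time passes only in rows, so rows that do not move let the fingers close, or fill a call up. It gives the time, the measured TCP pose, the force, the opening and the grip force at its end, in the units of the state.
- ctrl.get_obs(): the state, without advancing time (a new reading comes with each control period).
- ctrl.camera(name): name is "scene" or "top" or "wrist"; returns a dict with "color" (420x560x3 uint8, red, green, blue), "z_map" (420x560 float32, m along the optical axis (not along the pixel's ray), 0 where there is no reading), "mtx" (3x3 intrinsics, pixels), "k1" (the pictures are not rectified: a ray, as slopes to the right and down, at radius r is drawn at 1 + k1 r^2 times it, then the intrinsics apply), "extrinsics" (4x4, takes a point from camera to world coordinates); the wrist camera has in their place "hand_eye" (4x4, takes a point from camera to tool coordinates, whose origin is the TCP and whose axes are the flange's). Camera axes: x right, y down, z forward; pixel columns grow to the right and rows downward; lengths in m; the calibration is good to about 2 mm. A picture is of the moment at which its call begins: read the wrist's pose just before it.
- ctrl.hand_in(): hands the job in; it is judged then, once.
The state is a dict: "time_s": time; "q": joint angles; "dq": joint speeds; "joint_efforts": joint torques, N m; "eef_pos": TCP position; "eef_rot": TCP orientation; "wrist_force": force on the tool from outside, world axes, zero at the start; "torque": the same for the moment, N m; "opening": opening from 0.0 (shut) to 1.0 (fully open); "grasp_force": force on a finger pad.
Only numpy, scipy, OpenCV 4.12 (cv2) and the standard library are available. Lean on these libraries where they do the work, as an engineer would, in place of code of your own. Each camera call takes 0.05 s, during which the arm holds its last target. There are 200 camera calls.

## Working session

There is one attempt and no reset: what is moved stays moved. The work goes in short steps, Python scripts to look and compute and a tool call to move; the robot and the scene stay as the last step left them, time stands still between calls to the robot, and variables do not carry over. Pictures are saved under pics/ and viewed, at most 10 in all, crops included, and the job is handed in when it is done.

Besides the shell and the picture viewer there is one more tool, called after "Call:" in YAML: its name, and indented under it one key for each argument. send_rows: Moves the arm, as the interface text tells. Its arguments: {"type":"object","properties":{"motion":{"type":"array","items":{"type":"array","items":{"type":"number"}}}},"required":["motion"]}

```bash
mkdir -p pics; cat > h.py <<'E'
import numpy as np, cv2
from bench import ctrl
from scipy.spatial.transform import Rotation as R
def pose():
    o=ctrl.get_obs(); T=np.eye(4); q=o["eef_rot"]
    T[:3,:3]=R.from_quat([q[1],q[2],q[3],q[0]]).as_matrix(); T[:3,3]=o["eef_pos"]; return T,o
def cam(n):
    T,o=pose(); c=ctrl.camera(n); E=c["extrinsics"] if n!="wrist" else T@c["hand_eye"]
    c["E"]=np.array(E); return c
def cloud(c):
    K=np.array(c["mtx"]);h,w=c["z_map"].shape
    u,v=np.meshgrid(np.arange(w),np.arange(h))
    p=cv2.undistortPoints(np.stack([u,v],-1).reshape(-1,1,2).astype(np.float64),K,np.array([c["k1"],0,0,0,0.])).reshape(h,w,2)
    z=c["z_map"]; P=np.stack([p[...,0]*z,p[...,1]*z,z],-1)
    W=P@c["E"][:3,:3].T+c["E"][:3,3]; W[z==0]=np.nan; return W
def save(c,n): cv2.imwrite("pics/"+n,c["color"][...,::-1])
E
python3 - <<'E'
from h import *
np.set_printoptions(precision=3,suppress=True)
T,o=pose(); print(T,o["time_s"],o["wrist_force"])
a=cam("top");save(a,"top.png");b=cam("scene");save(b,"scene.png")
for n,c in(("top",a),("scene",b)):
    W=cloud(c);hsv=cv2.cvtColor(c["color"],cv2.COLOR_RGB2HSV)
    for nm,lo,hi in(("orange",(8,150,120),(20,255,255)),("green",(45,100,60),(80,255,255)),("yellow",(24,120,120),(35,255,255)),("blue",(95,120,60),(125,255,255)),("red",(0,150,80),(6,255,255))):
        m=cv2.inRange(hsv,lo,hi);k,l,s,ce=cv2.connectedComponentsWithStats(m)
        for i in range(1,k):
            if s[i,4]>12:
                P=W[l==i];print(n,nm,s[i],np.nanmedian(P,0),np.nanmin(P,0),np.nanmax(P,0))
np.savez("d.npz",top=cloud(a),scene=cloud(b))
E
```

```text
[[-0.975  0.22  -0.001  0.126]
 [ 0.22   0.975 -0.002  0.56 ]
 [ 0.    -0.002 -1.     0.23 ]
 [ 0.     0.     0.     1.   ]] 0.0 [ 0.985  0.168 -1.03 ]
top orange [  52  152   22  120 1113] [0.576 0.597 0.044] [0.417 0.557 0.036] [0.744 0.64  0.052]
top orange [242 254  14   5  56] [0.463 0.088 0.118] [0.459 0.071 0.113] [0.468 0.103 0.124]
top green [492 179  42  28 616] [ 0.636 -0.613  0.094] [ 0.598 -0.674  0.087] [ 0.673 -0.552  0.101]
top green [224 218   6   4  19] [0.549 0.137 0.17 ] [0.544 0.132 0.166] [0.552 0.144 0.174]
top yellow [223 224   7   3  18] [0.536 0.14  0.163] [0.533 0.132 0.159] [0.538 0.146 0.17 ]
top yellow [539 302   8  35 136] [ 0.293 -0.727  0.027] [ 0.245 -0.738  0.02 ] [ 0.34  -0.718  0.032]
top blue [  0 103  43  39 975] [0.825 0.73  0.063] [0.769 0.671 0.054] [0.881 0.792 0.071]
top blue [114 103  19  19 206] [0.845 0.436 0.077] [0.825 0.414 0.036] [0.874 0.471 0.091]
top blue [179 207  33  33 237] [0.547 0.225 0.099] [0.505 0.184 0.049] [0.587 0.266 0.107]
top blue [224 212   7   4  22] [0.561 0.137 0.173] [0.558 0.13  0.169] [0.565 0.144 0.177]
top b
[... 682 characters left out ...]

scene yellow [145  22  25  17 103] [ 0.297 -0.727  0.028] [ 0.244 -0.74   0.022] [ 0.345 -0.716  0.032]
scene yellow [352 198   6   5  13] [0.539 0.14  0.167] [0.535 0.135 0.165] [0.542 0.146 0.17 ]
scene blue [  94    0   94   55 1273] [ 0.296 -0.754  0.023] [ 0.099 -1.256 -0.157] [ 0.396 -0.666  0.054]
scene blue [282 141  14   9  75] [ 0.505 -0.042  0.159] [ 0.496 -0.054  0.155] [ 0.516 -0.03   0.162]
scene blue [342 203   8   9  27] [0.563 0.139 0.174] [0.56  0.129 0.166] [0.568 0.144 0.177]
scene blue [ 359  232   47   61 1660] [0.556 0.227 0.069] [0.508 0.184 0.003] [0.592 0.266 0.104]
scene red [297 150  22  17 176] [ 0.406 -0.062  0.024] [ 0.395 -0.094  0.014] [ 0.497 -0.026  0.148]
```

View pics/top.png

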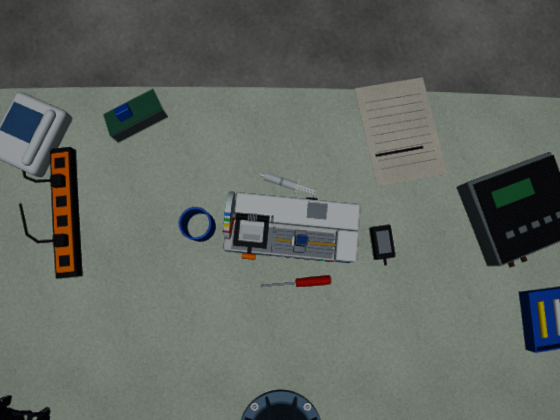

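View pics/scene.png

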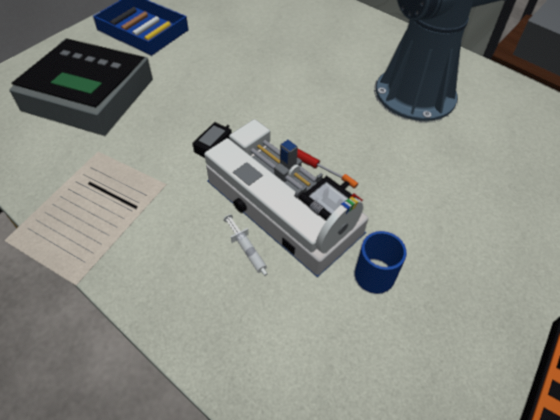

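The top view shows the handle at about (249,257), the carriage grip at (302,240), the pump centre at (291,227) and the mandrel at (196,224). The scene view agrees with this, and the pump is yawed about -5°. Next I fit the pump pose.

```bash
python3 - <<'E'
from h import *
from scipy.optimize import least_squares
np.set_printoptions(precision=4,suppress=True)
d=np.load("d.npz")
for n in("top","scene"):
    W=d[n]; P=W[np.isfinite(W[...,0])]; P=P[(P[:,0]>.4)&(P[:,0]<.75)&(P[:,1]>-.3)&(P[:,1]<.17)&(P[:,2]>.062)&(P[:,2]<.116)]
    P=P[~((P[:,0]<.48)&(P[:,1]>.06)&(P[:,2]>.108))]
    r=cv2.minAreaRect((P[:,:2]*1000).astype(np.float32)); print(n,r)
o=np.array
th=lambda a:(12-60*np.cos(a),112+60*np.sin(a))
src=[(-85,100),(-5,158),(th(.8+.26)[0],158),(th(.8+.7)[0],158)]
dst={"top":[(463.5,88),(549,137.5),(536,139.5),(561.5,137)],"scene":[(468.5,88),(549.5,138.5),(538.5,140),(563.5,138)]}
car={"top":(502.5,-41),"scene":(505,-42)}
def f(p,ns):
    c,s=np.cos(p[2]),np.sin(p[2]);M=o([[c,-s],[s,c]]);r=[]
    for n in ns:
        for a,b in zip(src,dst[n]): r+=list(M@o(a)+p[:2]-b)
        r+=list(M@o([-35,20-p[3]])+p[:2]-car[n])
    return r
for ns in(["top"],["scene"],["top","scene"]):
    s=least_squares(f,[550,0,-.08,45],args=(ns,));print(s.x,np.degrees(s.x[2]),s.fun)
E
```

```text
top ((539.8707275390625, -20.636123657226562), (340.8910827636719, 149.9999542236328), 85.03514099121094)
scene ((538.4083251953125, -19.536590576171875), (341.0641784667969, 160.1495361328125), 85.32532501220703)
[539.3317 -19.6729  -0.0909  44.5818] -5.207076900610469 [ 0.258  -0.3713 -0.3083  0.6289  0.4103 -0.2519 -0.1052 -0.0288 -0.2548
  0.0232]
[542.6111 -18.9481  -0.0841  46.1313] -4.821060328142411 [-2.1838 -0.1582  1.4077  0.4131  0.119  -0.0505  0.1184 -0.159   0.5387
 -0.0454]
[540.9733 -19.3109  -0.0875  45.3571] -5.013401048445128 [ 1.5374 -0.2654  0.7998  1.0216  1.5147  0.0993  1.0068  0.4069  1.3913
 -0.5124 -3.4626 -0.2654  0.2998  0.0216 -0.9853 -0.4007 -0.9932 -0.5931
 -1.1087  0.4876]
```

Call:
send_rows:
  motion:
    - [0,0,-7.7,0,0,0,1]
    - [0,0,0,-24,-29,0,1]
    - [0,0,0,-24,-29,0,1]
    - [0,0,0,-24,-29,0,1]
    - [0,0,0,-24,-29,0,1]
    - [0,0,0,-24,-29,0,1]
    - [0,0,0,-24,-29,0,1]
    - [0,0,0,-24,-29,0,1]
    - [0,0,0,-24,-29,0,1]
    - [0,0,0,-24,-29,0,1]

```text
time_s: 1.1
eef_pos: [0.3192, 0.2807, 0.2311]
eef_rot: [-0.0, 0.044, 0.999, -0.0]
wrist_force: [0.2, 0.0, -0.5]
opening: 0.005
grasp_force: 0.0
```

Call:
send_rows:
  motion:
    - [0,0,0,-24,-29,0,1]
    - [0,0,0,-24,-29,0,1]
    - [0,0,0,-24,-29,0,1]
    - [0,0,0,-24,-29,0,1]
    - [0,0,0,-24,-29,0,1]
    - [0,0,0,-24,-29,0,1]
    - [0,0,0,-24,-29,0,1]
    - [0,0,0,-22,-29,0,1]
    - [0,0,0,-22,-29,0,1]
    - [0,0,0,0,0,0,1]

```text
time_s: 2.1
eef_pos: [0.5089, 0.0001, 0.231]
eef_rot: [0.0, 0.046, 0.999, -0.001]
wrist_force: [-0.3, 0.6, -0.2]
opening: 0.0
grasp_force: 0.0
```

```bash
cat >> h.py <<'E'
def pp():
    T,o=pose(); a=np.radians(-5.0); M=R.from_euler('z',a).as_matrix()
    p=M.T@(T[:3,3]*1000-[540,-20,0]); A=M.T@T[:3,:3]
    print("t",o["time_s"],"TCP in pump",p.round(1),"open",o["opening"],"grasp",o["grasp_force"],"F",np.round(o["wrist_force"],1)); print(A.round(3).tolist()); return p
E
python3 - <<'E'
from h import *
p=pp()
c=cam("wrist");save(c,"w1.png");W=cloud(c)
a=np.radians(-5);M=R.from_euler('z',a).as_matrix();P=(W*1000-[540,-20,0])@M
hsv=cv2.cvtColor(c["color"],cv2.COLOR_RGB2HSV)
for nm,lo,hi in(("blue",(95,120,60),(125,255,255)),("orange",(8,150,120),(20,255,255)),("green",(45,100,60),(80,255,255))):
    m=cv2.inRange(hsv,lo,hi);k,l,s,ce=cv2.connectedComponentsWithStats(m)
    for i in range(1,k):
        if s[i,4]>100: print(nm,s[i],*[np.nanpercentile(P[l==i],q,axis=0).round() for q in(2,50,98)])
E
```

```text
t 2.1 TCP in pump [-32.8  17.3 231. ] open 0.0002218407606521154 grasp 0.0 F [-0.3  0.6 -0.2]
[[-1.0, 0.004, 0.0], [0.004, 1.0, -0.001], [-0.0, -0.001, -1.0]]
blue [ 461  165   99   91 6051] [-54. 204.  15.] [ -7. 270.  81.] [ 22. 281. 101.]
blue [205 204  36  26 893] [-44. -37. 157.] [-34. -24. 159.] [-24. -12. 160.]
blue [462 272  21  11 222] [  4. 151. 171.] [  8. 158. 173.] [ 13. 165. 175.]
orange [360 133  42  17 660] [-90.  84. 115.] [-85. 100. 118.] [-78. 115. 120.]
green [461 254  23  11 223] [ -9. 150. 169.] [ -5. 158. 171.] [ -1. 165. 172.]
```

View pics/w1.png

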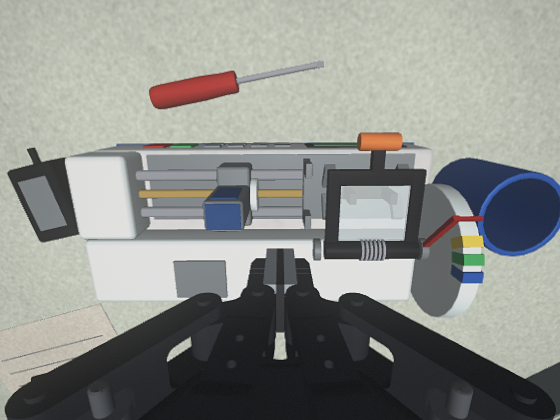

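The wrist view confirms the fit: the handle is at (380,142), pump (-85,100), and the green band is at (472,259), pump (-5,158). The carriage grip is at (223,217), pump y -24, so the slide is about 44 mm. Now I descend beside it and push.

Call:
send_rows:
  motion:
    - [0,0,0,2,0,25,1]
    - [0,0,0,0,0,25,1]
    - [0,0,0,0,0,25,1]
    - [0,0,0,0,0,16,1]
    - [0,0,0,0,-5,0,1]
    - [0,0,0,0,-8,0,1]
    - [0,0,0,0,-8,0,1]
    - [0,0,0,0,-8,0,1]
    - [0,0,0,0,-8,0,1]
    - [0,0,0,0,-8,0,1]

```text
time_s: 3.15
eef_pos: [0.5017, -0.0418, 0.1411]
eef_rot: [0.001, 0.044, 0.999, 0.0]
wrist_force: [0.1, 4.2, 3.6]
opening: -0.001
grasp_force: 2.0
```

Call:
send_rows:
  motion:
    - [0,0,0,0,-8,0,1]
    - [0,0,0,0,-8,0,1]
    - [0,0,0,0,-8,0,1]
    - [0,0,0,0,-4,0,1]
    - [0,0,0,0,-3,0,1]
    - [0,0,0,0,-2,0,1]
    - [0,0,0,0,-2,0,1]
    - [0,0,0,0,0,0,1]
    - [0,0,0,0,0,0,1]
    - [0,0,0,0,0,0,1]

```text
time_s: 4.15
eef_pos: [0.4978, -0.0761, 0.1399]
eef_rot: [-0.001, 0.044, 0.999, -0.0]
wrist_force: [0.5, 0.7, 0.0]
opening: 0.003
grasp_force: 0.1
```

```bash
cat > chk.py <<'E'
from h import *
def chk(n,name="wrist"):
    pp();c=cam(name);save(c,n);W=cloud(c)
    M=R.from_euler('z',np.radians(-5)).as_matrix();P=(W*1000-[540,-20,0])@M
    hsv=cv2.cvtColor(c["color"],cv2.COLOR_RGB2HSV)
    for nm,lo,hi in(("blue",(95,120,60),(125,255,255)),("orange",(8,150,120),(20,255,255)),("green",(45,100,60),(80,255,255)),("red",(0,150,80),(6,255,255))):
        m=cv2.inRange(hsv,lo,hi);k,l,s,ce=cv2.connectedComponentsWithStats(m)
        for i in range(1,k):
            q=P[l==i]; z=np.nanmedian(q,0)
            if s[i,4]>8 and abs(z[0])<100 and abs(z[1])<175: print(name,nm,s[i],*[np.nanpercentile(q,t,axis=0).round() for t in(2,50,98)])
E
python3 -c "
from chk import *
chk('w2.png');chk('t2.png','top')"
```

```text
t 4.15 TCP in pump [-37.2 -59.6 139.9] open 0.0028068178441708566 grasp 0.06320011569187045 F [0.5 0.7 0. ]
[[-1.0, -0.0, -0.001], [-0.0, 1.0, -0.0], [0.001, -0.0, -1.0]]
wrist blue [152 158   8   2  11] [ -74. -170.   13.] [ -74. -168.   13.] [ -73. -165.   14.]
wrist blue [197 256  43   4 129] [-48. -97. 152.] [-47. -88. 153.] [-46. -78. 154.]
wrist blue [ 187  269   58   33 1502] [ -44. -100.  157.] [-38. -87. 159.] [-29. -76. 160.]
wrist orange [539 152  21  25 406] [-91.  83. 113.] [-85.  87. 118.] [-78.  93. 120.]
wrist green [232 163  30   3  89] [-76. -95.  53.] [-75. -84.  55.] [-74. -74.  56.]
wrist red [195 163  28   3  84] [ -76. -122.   54.] [ -75. -112.   55.] [ -74. -102.   56.]
t 4.2 TCP in pump [-37.2 -59.5 139.9] open -0.00039944468829985395 grasp 0.00574291858356446 F [ 0.3 -0.2  0.1]
[[-1.0, -0.0, -0.001], [-0.0, 1.0, -0.0], [0.001, -0.0, -1.0]]
top blue [322 206   4   6   9] [ -7. -33. 490.] [ -3. -31. 493.] [  1. -28. 495.]
top blue [311 208   9   7  19] [-15. -22. 499.] [ -8. -14. 502.] [ -4. -10. 505.]
top blue [327 208   8   7  19] [-11. -48. 487.] [ -3. -44.
[... 986 characters left out ...]
[-57. -56. 494.] [-55. -54. 496.]
top blue [371 242   5   7  11] [ -61. -118.  498.] [ -56. -111.  509.] [ -52. -109.  513.]
top blue [321 244  13   9  33] [-71. -52. 480.] [-66. -43. 484.] [-60. -33. 490.]
top blue [339 245  11  13  33] [-78. -77. 479.] [-69. -68. 490.] [-61. -63. 496.]
top blue [354 251   4   5   9] [-74. -91. 490.] [-69. -89. 493.] [-68. -86. 496.]
top blue [350 252   4   6   9] [-78. -86. 486.] [-74. -83. 490.] [-70. -81. 493.]
top orange [242 254  14   6  62] [-91.  86. 112.] [-86. 101. 118.] [-81. 116. 122.]
top green [224 218   6   4  19] [ -9. 152. 167.] [ -6. 157. 171.] [ -2. 164. 174.]
top red [228 225   5   8  15] [-34. 146. 145.] [-29. 148. 156.] [-16. 152. 161.]
```

Call:
send_rows:
  motion:
    - [0,0,0,-2,-3,0,1]
    - [0,0,0,0,-3,0,1]
    - [0,0,0,0,-2,0,1]
    - [0,0,0,0,-2,0,1]
    - [0,0,0,0,-1,0,1]
    - [0,0,0,0,-1,0,1]
    - [0,0,0,0,-1,0,1]
    - [0,0,0,0,-1,0,1]
    - [0,0,0,0,0,0,1]
    - [0,0,0,0,0,0,1]

```text
time_s: 5.25
eef_pos: [0.499, -0.0886, 0.1401]
eef_rot: [-0.0, 0.044, 0.999, 0.001]
wrist_force: [-0.3, 9.3, -1.2]
opening: 0.001
grasp_force: 4.6
```

```bash
python3 -c "
from chk import *
chk('w3.png')"
```

```text
t 5.25 TCP in pump [-34.8 -71.9 140.1] open 0.0008302030334478564 grasp 4.630714058876038 F [-0.3  9.3 -1.2]
[[-1.0, 0.0, -0.0], [0.0, 1.0, 0.003], [0.0, 0.003, -1.0]]
wrist blue [166 155   7   3  12] [ -74. -170.   13.] [ -74. -168.   14.] [ -72. -165.   14.]
wrist blue [535 155  13   1  13] [-75. 152.  12.] [-75. 158.  13.] [-74. 163.  14.]
wrist blue [198 252  42   3 126] [ -48. -109.  152.] [ -47. -100.  153.] [-46. -91. 154.]
wrist blue [ 188  264   59   38 1787] [ -44. -112.  157.] [-37. -99. 158.] [-27. -88. 160.]
wrist green [248 159  30   4 114] [-76. -94.  53.] [-75. -84.  55.] [-74. -74.  56.]
wrist red [211 160  29   2  57] [ -76. -122.   54.] [ -75. -112.   55.] [ -75. -102.   56.]
```

Call:
send_rows:
  motion:
    - [0,0,0,0,-2,0,1]
    - [0,0,0,0,-1,0,1]
    - [0,0,0,0,0,0,1]
    - [0,0,0,0,0,0,1]
    - [0,0,0,0,0,0,1]
    - [0,0,0,0,6,0,1]
    - [0,0,0,0,6,0,1]
    - [0,0,0,0,0,-30,1]
    - [0,0,0,0,0,-30,1]
    - [0,0,0,0,0,-30,1]

```text
time_s: 6.3
eef_pos: [0.5003, -0.0819, 0.2319]
eef_rot: [0.001, 0.044, 0.999, -0.001]
wrist_force: [0.9, -0.3, 0.3]
opening: 0.0
grasp_force: 0.0
```

Call:
send_rows:
  motion:
    - [0,0,0,0,20,0,-0.3]
    - [0,0,0,7,25,0,-0.3]
    - [0,0,0,7,25,0,-0.3]
    - [0,0,0,7,25,0,-0.3]
    - [0,0,0,7,25,0,-0.3]
    - [0,0,0,7,25,0,-0.3]
    - [0,0,0,7,15,0,-0.3]
    - [0,0,0,7,0,0,-0.3]
    - [0,0,0,0,0,0,-0.3]
    - [0,0,0,0,0,0,-0.3]

```text
time_s: 7.3
eef_pos: [0.4655, 0.0817, 0.2306]
eef_rot: [0.001, 0.044, 0.999, -0.0]
wrist_force: [1.4, -0.4, -0.4]
opening: 0.65
grasp_force: 0.0
```

```bash
python3 -c "
from chk import *
chk('w4.png')"
```

```text
t 7.3 TCP in pump [-83.1  94.8 230.6] open 0.6503224718017975 grasp 0.0 F [ 1.4 -0.4 -0.4]
[[-1.0, 0.001, 0.001], [0.001, 1.0, -0.001], [-0.001, -0.001, -1.0]]
wrist blue [ 85 186  50   1  50] [ -75. -137.   12.] [ -74. -109.   14.] [-74. -80.  15.]
wrist blue [ 14 267  37  22 688] [ -43. -112.  157.] [ -34. -100.  159.] [-24. -88. 160.]
wrist orange [266 193  39  16 585] [-91.  84. 114.] [-86.  99. 118.] [-78. 116. 120.]
wrist green [103 193  20   2  39] [-76. -94.  54.] [-75. -84.  55.] [-75. -74.  56.]
wrist red [ 77 193  20   2  35] [ -76. -121.   53.] [ -75. -110.   55.] [ -75. -102.   56.]
```

View pics/w4.png

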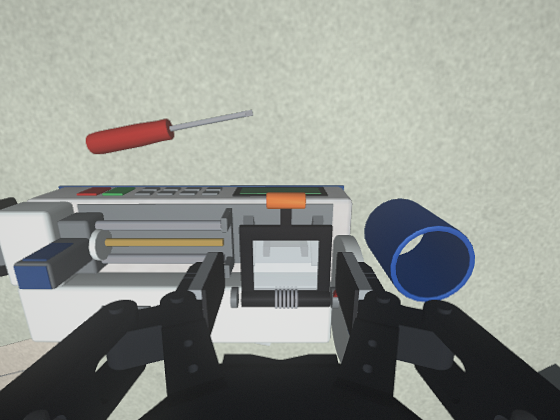

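The carriage reads home at y = -100, and the handle at (286,200), pump (-86,100), is still shut. Now I descend over the bar ends.

Call:
send_rows:
  motion:
    - [0,0,0,2,5,10,-0.3]
    - [0,0,0,0,0,25,-0.3]
    - [0,0,0,0,0,25,-0.3]
    - [0,0,0,0,0,25,-0.3]
    - [0,0,0,0,0,20,-0.3]
    - [0,0,0,0,0,15,-0.3]
    - [0,0,0,0,0,12,-0.3]
    - [0,0,0,0,0,8,-0.3]
    - [0,0,0,0,0,0,-0.3]
    - [0,0,0,0,0,0,-0.3]

```text
time_s: 8.35
eef_pos: [0.4638, 0.0877, 0.0906]
eef_rot: [0.0, 0.044, 0.999, -0.0]
wrist_force: [0.3, 0.5, 1.1]
opening: 0.648
grasp_force: 0.0
```

```bash
python3 -c "
from chk import *
chk('w5.png')"
```

```text
t 8.35 TCP in pump [-85.3 100.6  90.6] open 0.6483762636954511 grasp 0.0 F [0.3 0.5 1.1]
[[-1.0, 0.0, 0.0], [0.0, 1.0, 0.0], [-0.0, 0.0, -1.0]]
wrist blue [  0 229  32   1  32] [ -75. -113.   12.] [ -75. -102.   13.] [-74. -90.  14.]
wrist blue [ 42 229  35   2  42] [-75. -81.  13.] [-74. -69.  14.] [-74. -55.  15.]
wrist blue [ 93 229 254   2 256] [-75. -38.  12.] [-75.  56.  13.] [-74. 147.  15.]
wrist blue [348 229  11   1  11] [-75. 153.  12.] [-75. 156.  14.] [-74. 160.  14.]
wrist blue [360 229  12   7  28] [-75. 162.  12.] [-74. 168.  13.] [-70. 170.  15.]
wrist orange [ 239  274   79   32 2427] [-92.  84. 113.] [-87. 100. 118.] [-80. 116. 120.]
wrist green [  0 248   9   6  41] [-76. -79.  50.] [-75. -76.  55.] [-74. -73.  56.]
wrist green [202 251 137   1 137] [-76.  54.  53.] [-76.  95.  55.] [-75. 136.  56.]chk.py:9: RuntimeWarning: All-NaN slice encountered
  q=P[l==i]; z=np.nanmedian(q,0)
```

View pics/w5.png

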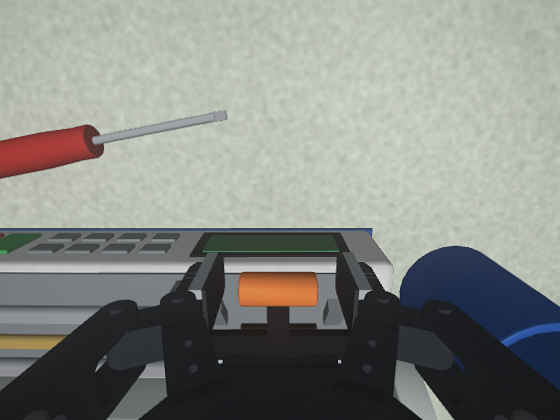

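The bar, at (278,289), sits centred between the pads at (210,290) and (348,290). I'll close the fingers.

Call:
send_rows:
  motion:
    - [0,0,0,0,0,0,0]
    - [0,0,0,0,0,0,0.4]
    - [0,0,0,0,0,0,1]
    - [0,0,0,0,0,0,1]
    - [0,0,0,0,0,0,1]
    - [0,0,0,0,0,0,1]
    - [0,0,0,0,0,0,1]
    - [0,0,0,0,0,0,1]
    - [0,0,0,0,0,0,1]
    - [0,0,0,0,0,0,1]

```text
time_s: 9.4
eef_pos: [0.4639, 0.0869, 0.0912]
eef_rot: [0.001, 0.043, 0.999, -0.001]
wrist_force: [-3.1, -4.6, 6.3]
opening: 0.383
grasp_force: 59.1
```

Call:
send_rows:
  motion:
    - [0,0,0,-0.2,0,-5.8,1]
    - [0,0,0,-0.5,0,-5.8,1]
    - [0,0,0,-0.9,0,-5.8,1]
    - [0,0,0,-1.2,0,-5.7,1]
    - [0,0,0,-1.6,0,-5.6,1]
    - [0,0,0,-1.9,0,-5.5,1]
    - [0,0,0,-2.2,0,-5.4,1]
    - [0,0,0,-2.5,0,-5.2,1]
    - [0,0,0,0,0,0,1]
    - [0,0,0,0,0,0,1]

```text
time_s: 10.4
eef_pos: [0.4727, 0.0861, 0.1338]
eef_rot: [-0.002, 0.044, 0.999, -0.001]
wrist_force: [-0.3, -4.5, -10.3]
opening: 0.383
grasp_force: 60.4
```

```bash
python3 -W ignore -c "
from chk import *
chk('w6.png')
c=cam('top');cv2.imwrite('pics/t6.png',cv2.resize(c['color'][190:280,200:380,::-1],None,fx=4,fy=4,interpolation=2))
c=cam('scene');cv2.imwrite('pics/s6.png',cv2.resize(c['color'][120:270,260:420,::-1],None,fx=4,fy=4,interpolation=2))"
```

```text
t 10.4 TCP in pump [-76.3  99.8 133.8] open 0.3827306262641612 grasp 60.39073169231415 F [ -0.3  -4.5 -10.3]
[[-1.0, 0.0, -0.004], [0.0, 1.0, -0.002], [0.004, -0.002, -1.0]]
wrist blue [  0 203 360   6 374] [ -75. -145.   12.] [-75.  16.  14.] [-73. 169.  15.]
wrist orange [ 242  269   77   33 2351] [-83.  84. 153.] [-79. 100. 158.] [-70. 116. 160.]
wrist green [ 26 216  28   3  83] [-76. -93.  54.] [-75. -83.  55.] [-74. -73.  56.]
wrist green [217 216  56   1  56] [-77.  53.  54.] [-76.  74.  55.] [-76.  93.  56.]
wrist green [277 216  22   1  22] [-76.  98.  54.] [-76. 106.  55.] [-76. 113.  56.]
wrist red [  0 216  17   3  51] [ -76. -114.   54.] [ -75. -108.   55.] [ -74. -102.   56.]
```

View pics/s6.png

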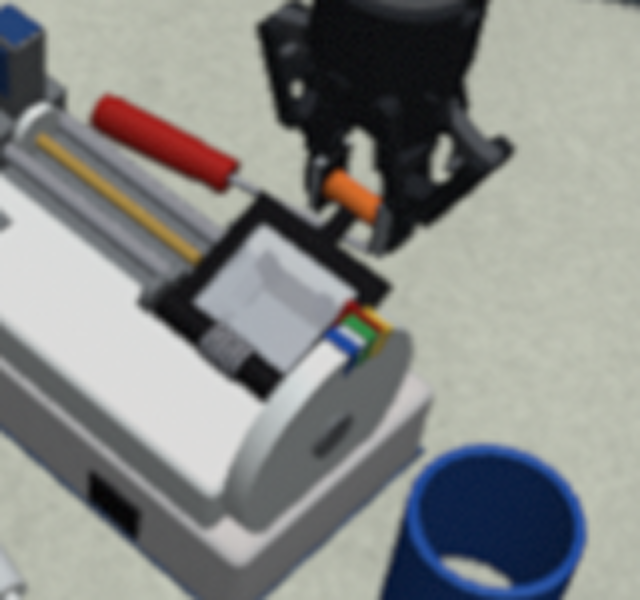

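View pics/w6.png

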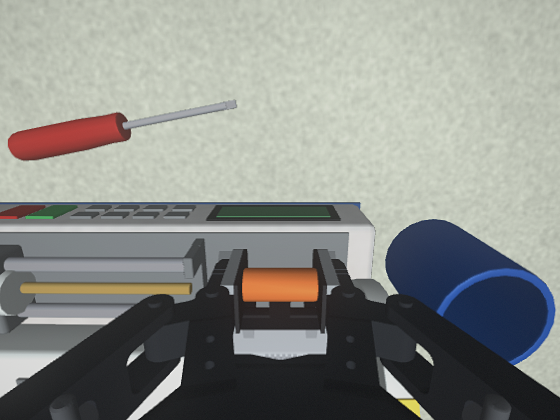

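The wrist view shows the bar held at (280,285). It has risen about 41–42 mm, which gives a clamp angle of about 0.44. The scene crop shows the red pointer near (350,310), beside the green at (358,328). I'll go 3 mm further, to the middle of the band.

Call:
send_rows:
  motion:
    - [0,0,0,-0.7,0,-1.5,1]
    - [0,0,0,-0.7,0,-1.5,1]
    - [0,0,0,0,0,0,1]
    - [0,0,0,0,0,0,1]
    - [0,0,0,0,0,0,1]
    - [0,0,0,0,0,0,1]
    - [0,0,0,0,0,0,1]
    - [0,0,0,0,0,0,1]
    - [0,0,0,0,0,0,1]
    - [0,0,0,0,0,0,1]

```text
time_s: 11.55
eef_pos: [0.4741, 0.086, 0.1366]
eef_rot: [-0.002, 0.044, 0.999, -0.001]
wrist_force: [0.0, -6.6, -10.9]
opening: 0.381
grasp_force: 60.5
```

```bash
python3 -W ignore -c "
from chk import *
chk('w7.png')
c=cam('top');a=cv2.resize(c['color'][200:270,205:275,::-1],(400,400),interpolation=2)
c=cam('scene');b=cv2.resize(c['color'][185:235,325:375,::-1],(400,400),interpolation=2)
cv2.imwrite('pics/s7.png',np.hstack([a,b]))
c=cam('wrist');P=cloud(c)
# lid slope: dark frame points in pump frame
M=R.from_euler('z',np.radians(-5)).as_matrix()
for n in('top','scene'):
    c=cam(n);P=((cloud(c)*1000-[540,-20,0])@M)
    m=(np.abs(P[...,1]-100)<41)&(np.abs(P[...,0]+30)<29)&(P[...,2]>118)&(P[...,2]<165)&(c['color'].max(-1)<60)
    q=P[m];k=np.polyfit(q[:,0],q[:,2],1);print(n,m.sum(),np.arctan(-k[0]))
pp()"
```

```text
t 11.55 TCP in pump [-74.9  99.8 136.6] open 0.38091744351388646 grasp 60.472957491874695 F [  0.   -6.6 -10.9]
[[-1.0, 0.0, -0.004], [0.0, 1.0, -0.001], [0.004, -0.001, -1.0]]
wrist blue [  0 201 359   5 368] [ -75. -146.   12.] [-74.  14.  14.] [-74. 168.  15.]
wrist orange [ 242  269   76   32 2343] [-82.  84. 155.] [-77. 100. 161.] [-69. 116. 163.]
wrist green [ 28 212  28   4  83] [-76. -94.  54.] [-75. -84.  55.] [-74. -74.  56.]
wrist red [  0 213  20   3  59] [ -76. -116.   54.] [ -75. -108.   55.] [ -74. -101.   56.]
top 19 0.4314407632754685
scene 342 0.4524623295985868
t 11.85 TCP in pump [-74.9  99.9 136.6] open 0.381267727181588 grasp 60.47263741493225 F [  0.   -6.1 -10. ]
[[-1.0, 0.0, -0.004], [0.0, 1.0, -0.001], [0.004, -0.001, -1.0]]
```

View pics/s7.png

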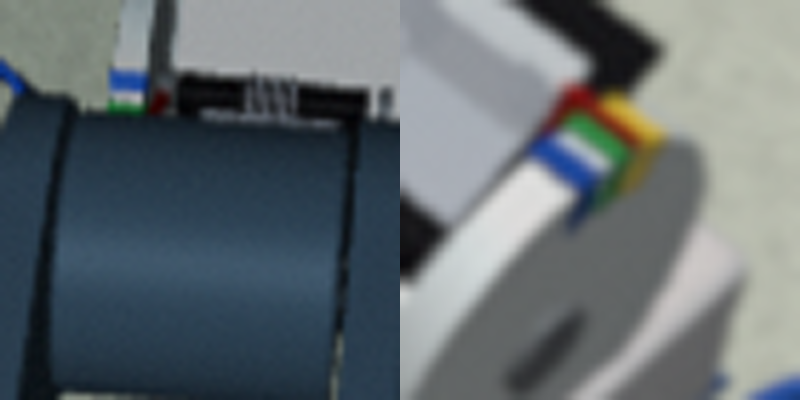

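All the estimates (0.45–0.49) lie within the green band, and the pose is steady. Handing in.

```bash
python3 -c "
from bench import ctrl
print(ctrl.hand_in())"
```

```text
the job is handed in; nothing more can be done
None
```

I handed the job in with the carriage home against the end stop and the gripper holding the clamp on the green band at about 0.47 rad (estimates 0.45–0.49); no verdict came back.

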